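Set the second shaft cradle vee-up

ROBOT

A 6-joint arm with a two-finger parallel gripper is mounted at the origin on the work surface. World frame = base frame: x ahead of the robot, y to its left, z up, the work surface at z = 0. Lengths are in m, angles in rad, forces in N, time in s.
With the tool pointing down it reaches from about 0.275 to 1 m from the base axis. Payload 8.4 kg.
Tool frame: the origin (TCP) lies on the centre line of the jaws, within the pads' length; the fingertips stand 17 mm ahead of it and the grasp point (between the pads) lies 2 mm behind it (bot.tcp_to_tips is the y of the fingertips in the tool frame, in m); y points along the fingers, z is the direction in which the jaws open and shut, and the axes are right-handed (so a half turn about y gives the same grasp; the last joint's range is limited). The gripper opens to 85 mm and grips with 20 to 120 N. Pads are 22 mm wide; open, the fingers measure 114 mm over their backs; the gripper's body (76 mm by 85 mm) begins 54 mm behind the grasp point. The pads swing forward as they close: fully open they stand 13 mm farther back than shut.
Start: joints at [1.165, 0.353, 1.633, -0, 1.155, -0.002], TCP at [0.246, 0.575, 0.248] pointing down, gripper open.
Joint ranges: [-2.63, 2.63], [-0.92, 2.1], [0.06, 2.66], [-1.3, 4.44], [0, 2.69], [-3.02, 3.02]. Speed limits (rad/s): [2.22, 2.22, 2.79, 3.14, 3.14, 3.14].

INTERFACE

Orientations are given as a unit quaternion [x, y, z, w].
In Python, from workcell import bot, hand, kinematics, get_obs, vision, hand_in gives the robot as it stands. The module is installed in compiled form; this text tells all that it offers. Calls block until the motion is done:
- bot.reach(position, orientation): joint-space move of the TCP to a pose.
- bot.servo_line(position, ori=None, velocity=0.15): straight line of the TCP; ori=None keeps the orientation; velocity is the mean speed in m/s.
- bot.goto_joints(angles): joint-space move.
- hand.move_gripper(opening, strength=None): finger opening in m; strength is the grip in N (None keeps the last); returns when the fingers have stopped.
- bot.dwell(seconds).
- kinematics.solve_ik(position, orientation): joint angles nearest the present ones, or None.
- get_obs(): the state.
- vision.read_camera(name): name is "scene" or "top" or "wrist"; returns a dict with "frame" (480x640x3 uint8, red, green, blue), "intrinsics" (3x3 intrinsics, pixels), "dist" ([k1, k2, p1, p2, k3] as OpenCV has them; the pictures are not rectified), "view" (4x4, takes a point from world to camera coordinates). Camera axes: x right, y down, z forward; pixel columns grow to the right and rows downward; lengths in m; the calibration is good to about 2 mm. A picture is of the moment at which its call begins. There is no depth.
A pose or a line that the arm cannot do raises bot.IKError and nothing moves.
- hand_in(): hands the job in, once; it reports no verdict.
The state is a dict: "time_s": time; "joint_pos": joint angles; "joint_vel": joint speeds; "joint_efforts": joint torques, N m; "position": TCP position; "orientation": TCP orientation; "wrist_force": force on the tool from outside, world axes, zero at the start; "ft_torque": the same for the moment, N m; "gripper_width": finger opening in m.
Only numpy, scipy, OpenCV 4.12 (cv2) and the standard library are available. Lean on these libraries where they do the work, as an engineer would, in place of code of your own. Each camera call takes 0.05 s, during which the arm holds its last target. There are 200 camera calls.

TASK

An axle shaft is to be laid across two wooden vee cradles: one is screwed to the bench with its vee up, the loose one still stands on its side. Tip the loose cradle a quarter turn over its lower edge onto its base, without picking it up off the bench, so that its vee faces up and runs in line with the vee of the screwed-down one. Leave the plain wooden offcut of the same size where it stands.

Things in the scene. Friction and masses are not known exactly. Their poses are not given: they have to be found in the camera images.
- cradle: Loose wooden vee cradle, about 0.2 kg, standing on its side: 50 (x) x 60 (y) x 90 mm tall (z). A 90 degree vee, 60 mm wide, 30 deep, runs along y through the middle of its +x face (facing away from the robot, +-30 degrees); -x face: its plain base. Tip it towards its -x, so +x ends up. Pushed near its top it tips; past 30 degrees it falls by itself. Origin: centre of its underside at the start.
- cradle_vee (a point): Middle of the loose cradle's vee mouth, 25 mm along +x and 45 mm along +z from the body's origin, same axes. 45 mm above the bench at the start, 50 mm once the cradle sits on its base. Above and below the vee, the +x face has flat lands 15 mm tall and 60 mm long.
- bench_cradle: Same shape of cradle, screwed down vee up: 90 mm across (x), 60 mm along the vee (y), 50 mm high. Origin: centre of its underside, below the vee's middle line. The loose cradle stands about 160 mm to one side along y, its base (-x) face about in line with this one's +x side: tipped straight over without sliding, its vee comes into line.
- offcut: Plain solid wooden block without a vee, 50 (x) x 60 (y) x 90 mm tall (z), standing loose on the other side of the screwed-down cradle, placed like the loose cradle. To be left alone. Origin: centre of its underside.
Not all that is in view belongs to the job. Leave any green look-alike of the bench_cradle alone. What is shaped like the cradle but turquoise is not meant.

How it is judged:
By the outcome, as a careful person would: the job done as asked, in the order asked, and still so for the second after the job is handed in, with the robot touching nothing.
It also fails if it takes over 32 s, if anything falls off the work surface, if the arm or the gripper's body presses on something with over 40 N, if the wrist force passes 120 N, or if a joint passes its speed limit or range.

## Working session

There is one attempt and no reset: what is moved stays moved. The work goes in short steps, each a Python script; the robot and the scene stay as the last script left them, time stands still between calls to the robot, and variables do not carry over. Pictures are saved under pics/ and viewed, about 8 in all and at most 12, crops included, and the job is handed in when it is done.

```bash
mkdir -p pics; python3 - <<'E'
from workcell import bot, hand, kinematics, get_obs, vision
import cv2, pickle
d={}
for n in ("scene","top"):
    r=vision.read_camera(n); d[n]=r
    cv2.imwrite(f"pics/{n}0.png",r["frame"][:,:,::-1])
    print(n,r["intrinsics"].tolist(),r["dist"],r["view"].round(4).tolist())
pickle.dump(d,open("cams.pkl","wb"))
o=get_obs();print(o["time_s"],o["orientation"],o["position"])
E
```

```text
scene [[496.5649554858537, 0.0, 325.5226044388227], [0.0, 496.5649554858537, 242.21344273661305], [0.0, 0.0, 1.0]] [-0.09276418  0.          0.          0.          0.        ] [[-0.6427, 0.766, -0.0153, 0.3637], [0.4442, 0.3563, -0.822, -0.1847], [-0.6242, -0.5351, -0.5692, 1.1046], [0.0, 0.0, 0.0, 1.0]]
top [[586.5713154220894, 0.0, 329.8735067971207], [0.0, 586.5713154220894, 236.77791623487053], [0.0, 0.0, 1.0]] [-0.05916139  0.          0.          0.          0.        ] [[0.0223, -0.9997, 0.013, -0.0483], [-0.991, -0.0238, -0.1317, 0.5656], [0.132, -0.01, -0.9912, 0.994], [0.0, 0.0, 0.0, 1.0]]
0.1 [ 0.69320336 -0.1418851   0.141693   -0.69228666] [0.24538585 0.57434287 0.24761475]
```

View pics/scene0.png

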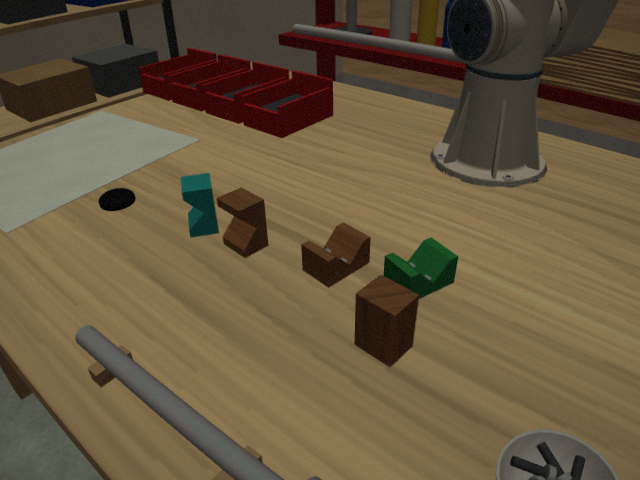

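View pics/top0.png

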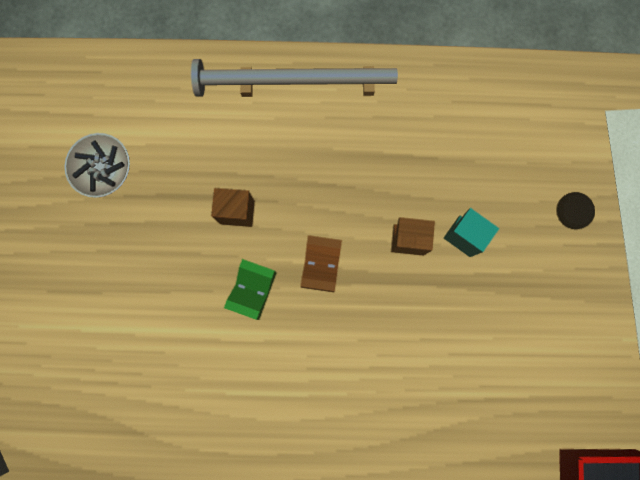

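The scene picture shows the loose cradle near (243,222) with its vee towards the camera, the screwed-down one at (336,253) and the offcut at (386,320). The green look-alike is at (420,268) and the turquoise one at (199,205). In the top view they are at (414,236), (321,263), (233,207), (250,290) and (472,232). Next I enlarge both.

```bash
python3 - <<'E'
import cv2
a=cv2.imread("pics/scene0.png")[165:315,180:380]; b=cv2.imread("pics/top0.png")[195:305,290:490]
for n,i,o in(("s",a,(180,165)),("t",b,(290,195))):
    i=cv2.resize(i,None,fx=4,fy=4,interpolation=cv2.INTER_CUBIC); i=cv2.convertScaleAbs(i,alpha=1.6)
    for k in range(0,i.shape[1],80): cv2.putText(i,str(o[0]+k//4),(k,10),0,.35,(255,255,255)); cv2.line(i,(k,12),(k,18),(255,255,255))
    for k in range(0,i.shape[0],80): cv2.putText(i,str(o[1]+k//4),(0,k+4),0,.35,(255,255,255))
    cv2.imwrite(f"pics/crop_{n}.png",i)
E
```

```text
(no output)
```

View pics/crop_s.png

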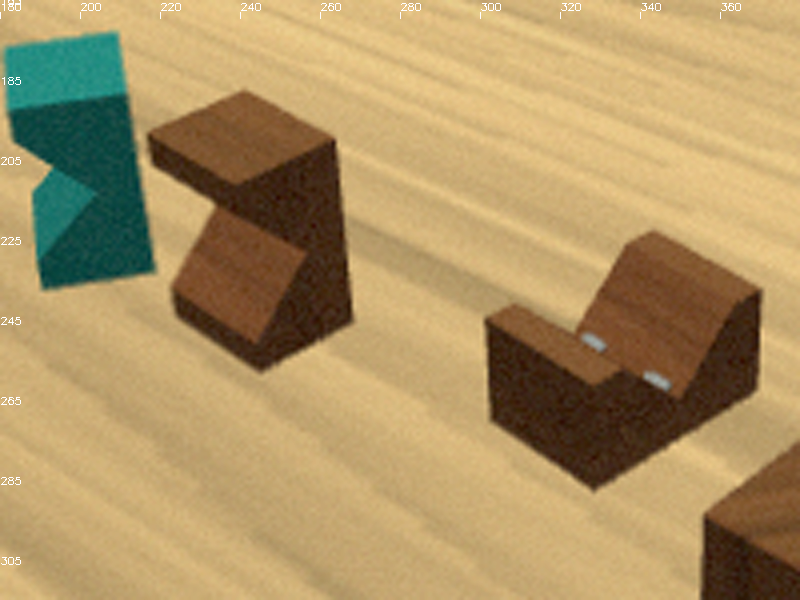

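View pics/crop_t.png

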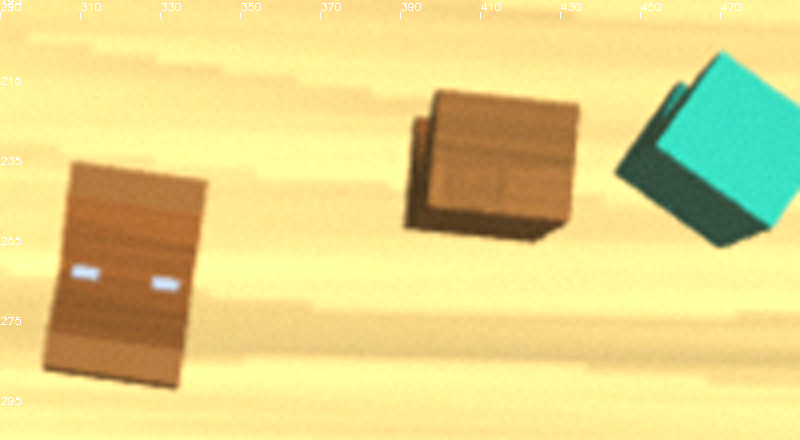

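```bash
cat > fit.py <<'E'
import cv2, numpy as np, pickle
from scipy.optimize import least_squares
cams=pickle.load(open("cams.pkl","rb"))
def proj(c,P):
    V=c["view"]; return cv2.projectPoints(np.asarray(P,float),cv2.Rodrigues(V[:3,:3])[0],V[:3,3],c["intrinsics"],c["dist"])[0].reshape(-1,2)
off={"scene":(180,165),"top":(290,195)}
def fit(obs,x0):
    def pts(p,m):
        c,s=np.cos(p[3]),np.sin(p[3]); m=np.array(m)/1000
        return m@np.array([[c,s,0],[-s,c,0],[0,0,1]])+p[:3]
    def res(p):
        return np.concatenate([(proj(cams[n],pts(p,[o[0] for o in L]))-(np.array([o[1] for o in L])/4+off[n]-.375)).ravel() for n,L in obs.items()])
    r=least_squares(res,x0,loss="soft_l1"); e=res(r.x)
    return r.x,np.abs(e).max(),np.sqrt((e**2).mean()),e.reshape(-1,2).round(1).tolist()
if __name__=="__main__":
    cr={"top":[((25,30,90),(437,91)),((25,-30,90),(580,104)),((-25,-30,90),(568,221)),((-25,30,90),(428,207)),((-25,30,0),(404,228)),((-25,-30,0),(535,241))],
     "scene":[((25,30,90),(237,185)),((25,-30,90),(148,133)),((-25,30,90),(336,139)),((-25,-30,90),(243,91)),((25,30,0),(262,370)),((-25,30,0),(353,321)),((25,30,15),(258,340)),((25,-30,15),(172,289)),((-5,30,45),(305,252))]}
    be={"top":[((45,30,50),(72,162)),((45,-30,50),(207,180)),((-45,-30,50),(179,380)),((-45,30,50),(46,365))],
     "scene":[((45,-30,50),(486,320)),((45,30,50),(597,386)),((30,30,50),(625,370)),((45,30,0),(597,490)),((45,-30,0),(490,421)),((-45,30,50),(762,290)),((-45,-30,50),(655,230)),((-45,30,0),(756,390)),((0,30,20),(683,397))]}
    for o,x0 in((cr,[.55,-.2,0,0]),(be,[.5,0,0,0])):
        for S in (("top","scene"),("scene",)):
            print(*fit({k:o[k] for k in S},x0))
E
python3 fit.py
```

```text
[ 0.56779742 -0.17718675  0.00090357 -0.06506802] 1.1612083874190944 0.5769993033668533 [[-0.6, 0.2], [-0.8, 0.1], [0.3, 0.4], [-0.5, 0.7], [-0.6, 1.1], [-0.6, 0.8], [-0.5, -0.1], [-1.2, 0.0], [-0.4, -0.6], [-0.4, -0.5], [-0.4, 0.7], [-0.1, 0.1], [-0.4, 0.8], [-1.0, -0.4], [0.3, -0.1]]
[ 0.55994938 -0.18579121 -0.00639411 -0.07044358] 0.6874238453358998 0.2744970408446264 [[0.0, 0.1], [-0.2, 0.4], [-0.3, -0.1], [0.2, 0.0], [-0.1, 0.2], [-0.0, -0.2], [-0.1, 0.4], [-0.2, -0.7], [0.5, -0.2]]
[ 0.5181319  -0.01884817  0.00057105 -0.10533351] 1.9933277479996718 0.8266922857886149 [[-1.6, 0.4], [-1.0, 0.3], [-0.6, 1.9], [-2.0, 1.2], [-0.4, -0.2], [-0.7, -0.0], [-0.3, -0.4], [-0.3, 0.5], [-0.0, 0.5], [-0.4, -0.7], [-1.2, -0.3], [0.0, 0.0], [-0.9, 0.4]]
[ 0.51410438 -0.02105176 -0.00277514 -0.11334062] 0.685121642086358 0.34432076532665246 [[0.3, -0.3], [-0.3, -0.1], [-0.0, -0.4], [0.1, 0.3], [0.7, 0.2], [-0.0, -0.4], [-0.5, 0.0], [0.4, 0.2], [-0.6, 0.4]]
```

The fitted heights come out near 0 (0.9 and 0.6 mm), as they should. In the bench cradle's frame the loose one sits at (+66, −152) mm. Tipped straight over, it would end about 4 mm short of line and 2.3° off in yaw, so I'll tip it first, then measure and true it up.

```bash
cat > util.py <<'E'
from workcell import bot, hand, kinematics, get_obs, vision
import numpy as np
from scipy.spatial.transform import Rotation as Rn
def down(yaw):
    """tool-down quaternion, jaws along the (yawed) y axis; the half turn nearer in joint 6"""
    out=[]
    for s in (1,-1):
        z=s*np.array([-np.sin(yaw),np.cos(yaw),0]); y=np.array([0,0,-1.]); out.append(Rn.from_matrix(np.column_stack([np.cross(y,z),y,z])).as_quat())
    return out
def pick(pos,yaw):
    best=[(np.abs(q-np.array(get_obs()["joint_pos"])).max(),o) for o in down(yaw) if (q:=kinematics.solve_ik(pos,o)) is not None]
    return min(best,key=lambda t:t[0])[1]
E
python3 - <<'E'
from util import *
c=np.array([.5678,-.1772]); yaw=-.065; ux=np.array([np.cos(yaw),np.sin(yaw)])
tips=bot.tcp_to_tips; print("tips",tips)
edge=c-.025*ux
P=lambda X,z: np.r_[edge+X*ux, z+tips]
hand.move_gripper(.025,20); print("w",get_obs()["gripper_width"],"tips",bot.tcp_to_tips)
o=pick(P(.05+.011+.03,.15),yaw)
bot.reach(P(.05+.011+.03,.16),o)
bot.servo_line(P(.05+.011+.03,.079),o,.12)
f0=np.array(get_obs()["wrist_force"]); print(get_obs()["time_s"],f0.round(2))
bot.servo_line(P(.05+.011+.006,.079),o,.06)
for t in range(0,38,4):
    a=np.radians(t); bot.servo_line(P(.05*np.cos(a)-.079*np.sin(a)+.011,.05*np.sin(a)+.079*np.cos(a)),o,.04)
    s=get_obs(); print(t,round(s["time_s"],2),(np.array(s["wrist_force"])-f0).round(2),np.array(s["position"]).round(4))
bot.dwell(.3)
import cv2
cv2.imwrite("pics/scene1.png",vision.read_camera("scene")["frame"][:,:,::-1])
E
```

```text
tips 0.017
w 0.025236342295318407 tips 0.017
4.525 [-0.49  0.45  0.33]
0 5.38 [ 0.77  0.39 -0.96] [ 0.6037 -0.1795  0.096 ]
4 5.69 [ 0.75 -0.26 -0.63] [ 0.598  -0.1792  0.0995]
8 6.01 [ 1.43 -0.53  0.14] [ 0.5921 -0.1788  0.1024]
12 6.33 [ 1.01 -0.42 -0.94] [ 0.586  -0.1784  0.1048]
16 6.64 [ 0.71 -1.16 -0.03] [ 0.5799 -0.178   0.1068]
20 6.96 [ 0.57 -1.66 -0.01] [ 0.5735 -0.1776  0.1084]
24 7.28 [ 0.6   0.2  -0.36] [ 0.5671 -0.1771  0.1096]
28 7.59 [ 0.65  0.18 -0.26] [ 0.5606 -0.1767  0.1103]
32 7.91 [ 0.14 -1.34 -0.14] [ 0.5541 -0.1763  0.1105]
36 8.22 [ 0.93 -0.32  0.14] [ 0.5476 -0.1759  0.1103]
```

View pics/scene1.png

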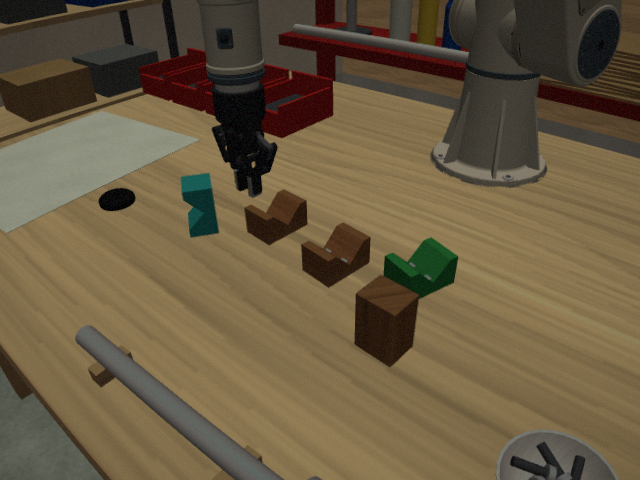

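The cradle now lies on its base with the vee up, at about (276,218), and the fingers are clear of it. I'll back off and measure from both cameras.

```bash
python3 - <<'E'
from util import *
import cv2,pickle
p=np.array(get_obs()["position"]); 
bot.servo_line(p+[0,0,.08],None,.2)
bot.reach([.38,-.42,.25],get_obs()["orientation"])
d={}
for n,(x,y,w,h) in {"scene":(230,180,150,112),"top":(290,210,150,100)}.items():
    r=vision.read_camera(n); d[n]=r; f=r["frame"][:,:,::-1]; cv2.imwrite(f"pics/{n}2.png",f)
    i=cv2.convertScaleAbs(cv2.resize(f[y:y+h,x:x+w],None,fx=5,fy=5,interpolation=cv2.INTER_CUBIC),alpha=1.6)
    cv2.imwrite(f"pics/c2_{n}.png",i)
pickle.dump(d,open("cams2.pkl","wb")); print(get_obs()["time_s"])
E
```

```text
10.3833
```

View pics/c2_top.png

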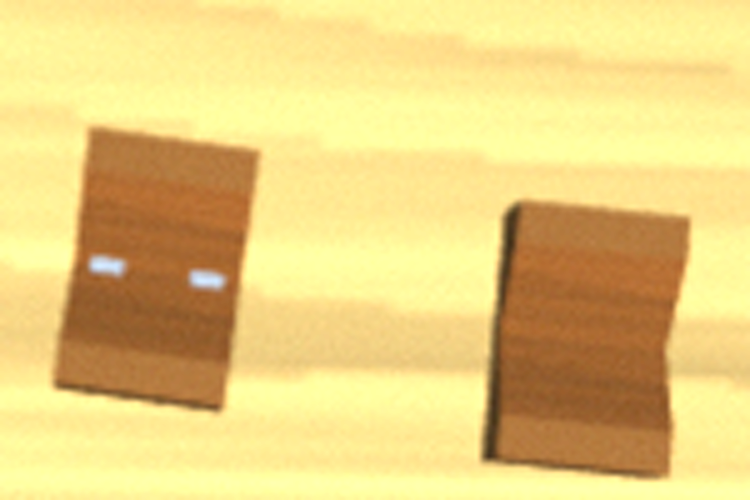

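View pics/c2_scene.png

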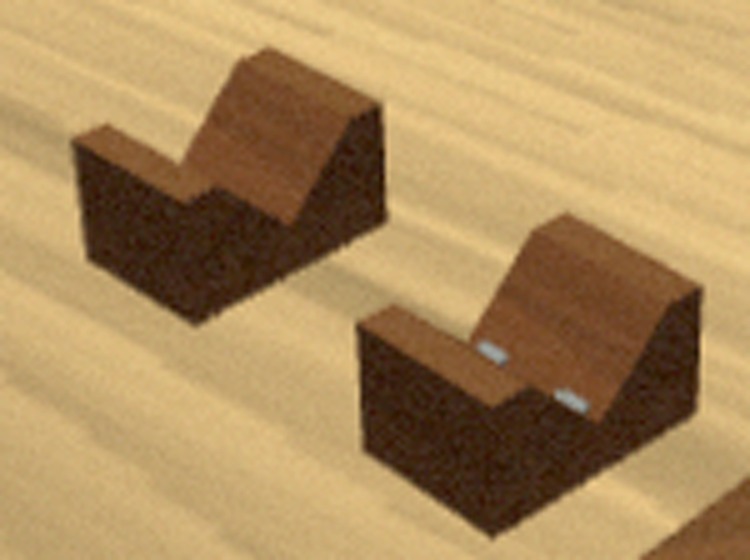

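```bash
cat > fit2.py <<'E'
import cv2, numpy as np, pickle
from scipy.optimize import least_squares
from fit import proj
K=[(45,-30,50),(45,30,50),(30,30,50),(0,30,20),(-45,30,50),(-45,-30,50),(45,30,0),(45,-30,0),(-45,30,0)]
T=[(45,30,50),(45,-30,50),(-45,-30,50),(-45,30,50)]
def fit(cams,sc,tp,S,offs=((230,180),(290,210)),k=5):
    def pts(p,m):
        c,s=np.cos(p[3]),np.sin(p[3]); return np.array(m)/1000@np.array([[c,s,0],[-s,c,0],[0,0,1]])+p[:3]
    def res(p):
        e=[]
        for n,m,o,f in(("scene",K,sc,offs[0]),("top",T,tp,offs[1])):
            if n in S: e.append((proj(cams[n],pts(p,m))-((np.array(o)+.5)/k-.5+f)).ravel())
        if "scene" not in S: e.append([1e4*p[2]])
        return np.concatenate(e)
    r=least_squares(res,[.5,-.1,0,-.1],loss="soft_l1"); return r.x,np.sqrt((r.fun**2).mean())
def compare(cams,L,B,**kw):
    for S in(("scene","top"),("scene",),("top",)):
        (a,ea),(b,eb)=fit(cams,*L,S,**kw),fit(cams,*B,S,**kw); c,s=np.cos(b[3]),np.sin(b[3]); d=a-b
        print(S,"loose",a.round(4),"bench",b.round(4),"rms",ea.round(2),eb.round(2),"rel mm",((c*d[0]+s*d[1])*1e3).round(1),((-s*d[0]+c*d[1])*1e3).round(1),"yaw deg",np.degrees(d[3]).round(2))
B=([(359,325),(491,407),(527,387),(600,418),(702,289),(568,213),(492,537),(364,450),(696,410)],[(91,128),(259,150),(223,403),(57,381)])
if __name__=="__main__":
    L=([(73,140),(184,204),(215,187),(293,223),(383,104),(268,47),(195,325),(88,259),(387,220)],[(521,202),(690,217),(668,471),(498,457)])
    compare(pickle.load(open("cams2.pkl","rb")),L,B)
E
python3 fit2.py
```

```text
('scene', 'top') loose [ 0.497  -0.1711  0.0009 -0.0762] bench [ 0.5182 -0.0192  0.0007 -0.1164] rms 0.61 0.76 rel mm -3.4 -153.3 yaw deg 2.3
('scene',) loose [ 0.4926 -0.1748 -0.0027 -0.0828] bench [ 0.5117 -0.0235 -0.0051 -0.1267] rms 0.32 0.39 rel mm 0.2 -152.4 yaw deg 2.51
('top',) loose [ 0.4984 -0.1725 -0.     -0.0775] bench [ 0.5196 -0.021  -0.     -0.1118] rms 0.41 0.47 rel mm -4.2 -152.9 yaw deg 1.97
```

Both fits say the vee is about 3.5 mm short in x and 2.2° off in yaw. I'll true it up by gripping low across the end faces and sliding and turning it flat on the bench, without lifting.

```bash
python3 - <<'E'
from util import *
import cv2,pickle
def st(m): s=get_obs(); print(m,round(s["time_s"],2),np.array(s["position"]).round(4),"F",np.array(s["wrist_force"]).round(1),"w",round(s["gripper_width"],4))
hand.move_gripper(.085)
g=np.array([.4975,-.1718]); y0=-.0765; y1=y0-np.radians(2.2); z=.010+bot.tcp_to_tips
o0=pick(np.r_[g,.15],y0); o1=min(down(y1),key=lambda q:1-abs(q@o0))
bot.reach(np.r_[g,.15],o0); bot.servo_line(np.r_[g,z],o0,.1); st("down")
hand.move_gripper(.055,25); st("grip")
p=np.array(get_obs()["position"])
t=p+np.r_[.0036*np.array([np.cos(y1),np.sin(y1)]),0]
bot.servo_line(t,o1,.01); bot.dwell(.2); st("moved")
hand.move_gripper(.085); st("open")
bot.servo_line(t+[0,0,.13],None,.15)
bot.reach([.38,-.42,.25],get_obs()["orientation"]); st("away")
d={}
for n,(x,y,w,h) in {"scene":(230,180,150,112),"top":(290,210,150,100)}.items():
    r=vision.read_camera(n); d[n]=r; f=r["frame"][:,:,::-1]; cv2.imwrite(f"pics/{n}3.png",f)
    cv2.imwrite(f"pics/c3_{n}.png",cv2.convertScaleAbs(cv2.resize(f[y:y+h,x:x+w],None,fx=5,fy=5,interpolation=cv2.INTER_CUBIC),alpha=1.6))
pickle.dump(d,open("cams3.pkl","wb"))
E
```

```text
down 13.51 [ 0.4979 -0.1719  0.0275] F [-0.3  0.6 -0.4] w 0.0849
grip 13.87 [ 0.4978 -0.1719  0.0276] F [-0.4 -0.9  5.9] w 0.0592
moved 14.61 [ 0.5014 -0.1723  0.0276] F [-1.1  1.   2.8] w 0.0594
open 14.99 [ 0.5015 -0.1723  0.0275] F [-0.   0.2  0.2] w 0.0851
away 17.12 [ 0.3802 -0.419   0.2491] F [-0.3  1.   0.3] w 0.0849
```

View pics/c3_top.png

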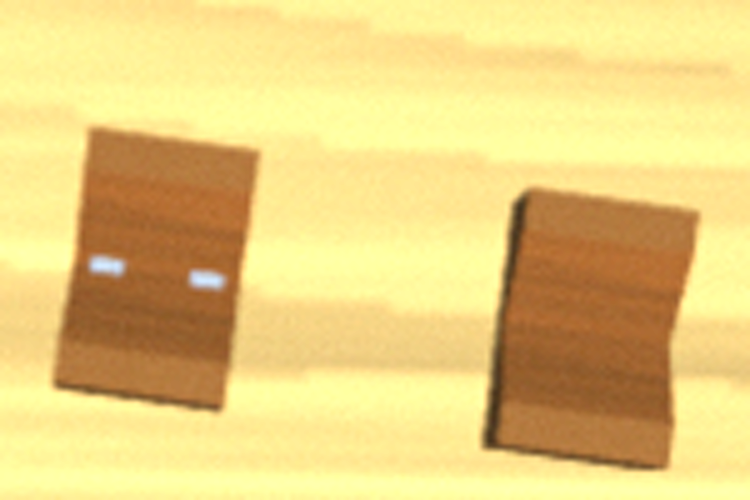

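View pics/c3_scene.png

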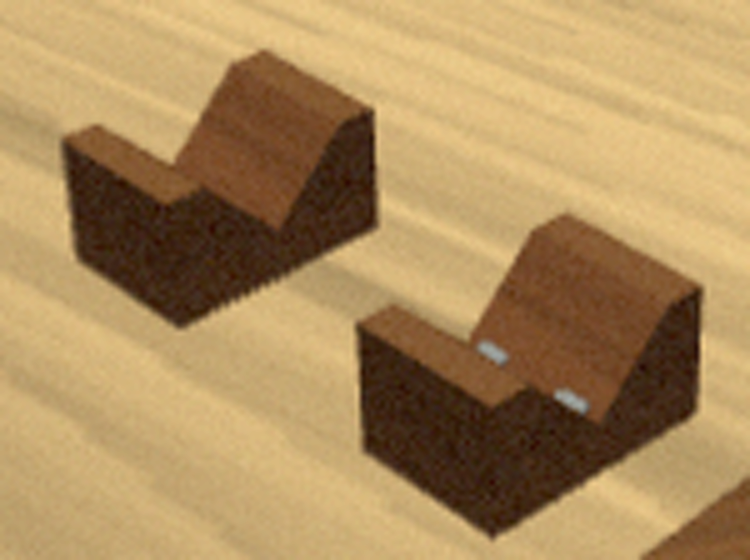

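```bash
python3 - <<'E'
from fit2 import *
L=([(64,140),(168,206),(201,187),(280,229),(375,110),(265,49),(181,327),(78,259),(377,226)],[(531,187),(699,210),(669,464),(499,443)])
compare(pickle.load(open("cams3.pkl","rb")),L,B)
# offcut/others moved?
a,b=[cv2.imread(f"pics/top{k}.png").astype(int) for k in(0,3)]
d=(abs(a-b).max(2)>40); print("changed px: offcut",d[180:235,205:260].sum(),"green",d[255:325,220:280].sum(),"bench",d[232:295,298:345].sum(),"turq",d[205:260,443:500].sum())
E
```

```text
('scene', 'top') loose [ 0.5005 -0.1725  0.0011 -0.1107] bench [ 0.5182 -0.0192  0.0007 -0.1164] rms 0.68 0.76 rel mm 0.3 -154.3 yaw deg 0.33
('scene',) loose [ 0.4948 -0.1774 -0.0037 -0.1202] bench [ 0.5117 -0.0235 -0.0051 -0.1267] rms 0.26 0.39 rel mm 2.7 -154.7 yaw deg 0.37
('top',) loose [ 0.5022 -0.1743 -0.     -0.1133] bench [ 0.5196 -0.021  -0.     -0.1118] rms 0.28 0.47 rel mm -0.3 -154.3 yaw deg -0.08
changed px: offcut 0 green 0 bench 0 turq 0
```

```bash
python3 -c "
from workcell import *
print(get_obs()['time_s']); print(hand_in())"
```

```text
17.225
the job is handed in; nothing more can be done
None
```

The loose cradle is tipped onto its base, vee up and in line with the screwed-down one, and I handed the job in at 17.2 s of the 32 s allowed. I pushed the upper land of its vee face with two fingers until it fell over by itself. I then gripped it low across its end faces with 25 N and slid and turned it flat on the bench by 3.6 mm and 2.2°, without lifting it.

**Final alignment:**

| View used | Offset from line | Yaw difference |
|---|---|---|
| Both cameras | 0.3 mm | 0.3° |
| Top camera alone | −0.3 mm | −0.1° |
| Scene camera alone | 2.7 mm | 0.4° |

The scene camera alone disagrees on the offset. I trusted the other two, because its own fit put the cradles 4–5 mm below the bench top.

**Other checks:** The offcut, the bench cradle, and the green and turquoise pieces show no change between the first and last top pictures. The wrist force stayed within about 6 N at every reading, and the arm was clear of everything at the end.

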